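# Brush out the meter well, then hold its light cover on the hinge for pinning

## Task

The turbidity meter's light cover has been taken off for cleaning. First run the tube brush up and down twice inside the meter's round sample well, each stroke from almost on the well's floor to near its rim, and stand the brush back in its pot. Then take the light cover out of the draining stand and set its two knuckles fully down between the three knuckles on the meter, rubber-ringed inside face towards the meter's display, so that the pin holes line up; finish while still gripping the cover, holding it upright and still in that position so that I can push the hinge pin in, and do not knock the loose pin, bottles or beaker about.

Things in the scene. Friction and masses are not known exactly. Their poses are not given: they have to be found in the camera images.
- meter: Turbidity meter, fixed grey housing with white cheeks (x -118 to 88 mm, 146 mm wide), deck at z = 95. Origin: underside, on the sample well's axis; -x to the sloping display console, y to its left, z up. Hinge axis along y at x = 58, z = 107, behind the well: three fixed steel knuckles, 16 mm outside, 7 mm bore, at y = -52 to -34, -9 to 9 and 34 to 52, tops at z = 115.
- well_floor (a point): Centre of the sample well's floor, 15 mm above the bench; axes as the meter's. The well is round, 46 mm in bore, with a black collar 53 mm across and 5 mm high round its mouth; its rim lies 85 mm above this point.
- seat_left (a point): On the meter's hinge axis, middle of the left (+y) gap between its knuckles; axes as the meter's. Each gap is 25 mm wide and has a scalloped, self-centring steel seat under it, open about 8 mm fore and aft of the axis: a 16 mm knuckle pressed lightly down into it has its bore on the axis to about 1 mm.
- seat_right (a point): The same in the right (-y) gap.
- cover: Loose grey light cover, about 0.13 kg, 126 mm high: plate 6 mm thick, 112 mm wide, from z = 18.5 up; grip block at the top 14 mm thick (x), 66 mm long (y), z = 98 to 126. Origin: underside of its two steel knuckles (16 mm outside, 19 mm long, at y = -21.5 and 21.5). z up from knuckles to grip, -x out of the inside face with the round rubber ring. Fitted, its axes point as the meter's.
- cover_grip (a point): Centre of the cover's grip block, 12 mm under its top edge; axes as the cover's.
- bore_left (a point): Centre of the bore (7 mm) of the cover's left (+y) knuckle, 8 mm above the cover's origin; axes as the cover's. It belongs on seat_left.
- bore_right (a point): Centre of the bore of the cover's right (-y) knuckle; axes as the cover's. It belongs on seat_right.
- stand: Fixed draining stand, white tray 76 x 128 mm with steel wire hairpins 54 mm high; origin centre of the underside. The cover stands upright, knuckles down, on its tray floor (z = 5) in the middle slot between four hairpins, about 2 mm of play each way, and lifts straight up.
- brush: Loose tube brush, 195 mm long, 0.05 kg, standing upright in its pot, bristles down: bristle head 33 mm across from z = 0 to 80, steel stem, square wooden handle 13 x 13 mm from z = 108 to 195. Origin: the middle of its lower tip, z up along the handle.
- brush_grip (a point): On the axis of the brush's handle, 162 mm above its tip; axes as the brush's.
- pot: Fixed white pot of the brush, round, 60 mm across its foot, 70 mm high, inside about 40 mm across, inner floor at z = 6; origin centre of the underside.
- hinge_pin: Loose steel hinge pin, 6 mm thick, about 125 mm long with one bent end, lying on the bench; leave it. Origin on the bench near the middle of the pin.
- wash_bottle: Loose wash bottle, 66 x 78 x 195 mm, origin centre of its underside; leave it.
- beaker_waste: Loose glass beaker, 71 mm across, 86 mm high, origin centre of its underside; leave it.
- reagent_b: Loose reagent bottle, 62 mm across, 120 mm high, origin centre of its underside; leave it.
Mind the look-alikes: they are no part of the job. What is shaped like the brush but blue is not meant.

How it is judged:
By the outcome, as a careful person would: the job done as asked, in the order asked, and still so for the second after the job is handed in, while the arm keeps its last pose, push and grip.
It also fails if it takes over 61 s, if anything falls off the work surface, if the arm or the gripper's body presses on something with over 40 N, if the wrist force passes 120 N, or if a joint passes its speed limit or range.

## Robot

A 6-joint arm with a two-finger parallel gripper is mounted at the origin on a cart in front of the work surface, level with it; the furniture and walls round the work are solid. World frame = base frame: x ahead of the robot, y to its left, z up, the work surface at z = 0. Lengths are in m, angles in rad, forces in N, time in s.
With the tool pointing down it reaches from about 0.375 to 0.975 m from the base axis. Payload 3.8 kg.
Tool frame: the origin (TCP) lies at the very end of the fingers, on their centre line; the grasp point (between the pads) lies 19 mm behind it; z points along the fingers, y is the line along which they close (so a half turn about z gives the same grasp; the last joint's range is limited). The gripper opens to 85 mm and grips with 20 to 120 N. Pads are 22 mm wide; open, the fingers measure 114 mm over their backs; the gripper's body (76 mm by 85 mm) begins 54 mm behind the grasp point. The pads swing forward as they close: fully open they stand 13 mm farther back than shut.
Start: joints at [1.253, 0.264, 1.604, -0, 1.274, -0.037], TCP at [0.187, 0.649, 0.231] pointing down, gripper open.
Joint ranges: [-2.63, 2.63], [-0.94, 2.18], [0.31, 2.57], [-1.31, 4.45], [0, 2.66], [-2.55, 2.55]. Speed limits (rad/s): [2.57, 2.57, 3.14, 3.14, 3.14, 3.14].

## Interface

Orientations are given as a rotation vector (axis times angle).
In Python, from workcell import monitor, viewer, job gives the robot as it stands. The module is installed in compiled form; this text tells all that it offers.
- The arm moves only by the tool step_arm, never from a script. Its argument "series" is one flat list of numbers, 4 for each row, row after row: the shift along the tool's x, y, z in m, then the turn about the tool's z in rad. A call has 1 to 8 rows; each row is the pose to reach, as a shift and turn from the pose commanded when the call began, along the tool's axes at that moment; what a row does not reach only later rows make up. A row lasts 1/8 s, in which the tool goes at most 62.5 mm and 10.7 degrees, less where a joint would pass 70% of its speed; a pose out of reach is approached as far as the arm can. A call with a gripper value outside its range is refused whole. "gripper" is the opening, from 0 (shut) to 1 (fully open), set as the call begins (left out, the last holds). The fingers move at their own pace and stop on an object; "newtons" is the grip in N (left out, the last holds). Time passes only in rows, so rows that repeat a pose let the fingers close. It gives the time, the measured TCP pose, the force, the opening and the grip force at its end, in the units of the state.
- monitor.read_state(): the state, without advancing time (a new reading comes with each control period).
- viewer.read_camera(name): name is "scene" or "top" or "wrist"; returns a dict with "image" (400x640x3 uint8, red, green, blue), "intrinsics" (3x3 intrinsics, pixels), "T" (4x4, takes a point from camera to world coordinates); the wrist camera has in their place "hand_eye" (4x4, takes a point from camera to tool coordinates, whose origin is the TCP and whose axes are the flange's). Camera axes: x right, y up, looking along -z (the intrinsics and any distortion apply to the point x, -y, -z); pixel columns grow to the right and rows downward; lengths in m; the calibration is good to about 2 mm. A picture is of the moment at which its call begins: read the wrist's pose just before it. There is no depth.
- job.finish_job(): hands the job in; it is judged then, once.
Trained networks look in a picture, given as the dict that the camera call returned (one of the last four; its "shot" number tells which), for a name from the list of things; names that differ only in an ending like _2 or _b are one class to them, and where a whole thing is asked for, a point or a joint stands for the part that bears it (a point fixed in the world has none). Each returns a list of dicts, best first, with "score" (0 to 1); they miss things now and then, are a little off and sometimes report something else, mostly with a low value. They report only what shows in the picture. A call takes as long as a camera call. They do not tell look-alikes from the thing itself.
- viewer.boxes_of(picture, label): "extent" ([centre column, centre row, width, height] in pixels, round what is visible of it).
- viewer.spot_point(picture, label): "point" ([column, row] in pixels: a listed point, or the origin of a listed thing).
The state is a dict: "time": time; "q": joint angles; "joint_vel": joint speeds; "joint_torque": joint torques, N m; "tool_pos": TCP position; "tcp_rot": TCP orientation; "wrist_force": force on the tool from outside, world axes, zero at the start; "torque": the same for the moment, N m; "width": opening from 0.0 (shut) to 1.0 (fully open); "grip_force": force on a finger pad.
Only numpy, scipy, OpenCV 4.12 (cv2) and the standard library are available. Lean on these libraries where they do the work, as an engineer would, in place of code of your own. Each camera call takes 0.05 s, during which the arm holds its last target. There are 200 camera calls.

## Working session

There is one attempt and no reset: what is moved stays moved. The work goes in short steps, Python scripts to look and compute and a tool call to move; the robot and the scene stay as the last step left them, time stands still between calls to the robot, and variables do not carry over. Pictures are saved under pics/ and viewed, at most 10 in all, crops included, and the job is handed in when it is done.

Besides the shell and the picture viewer there is one more tool, called after "Request:" as a command line: name --argument value ..., lists and objects as JSON in quotes. step_arm: Moves the arm, as the interface text tells. Its arguments: {"type":"object","properties":{"series":{"type":"array"},"gripper":{"type":"number"},"newtons":{"type":"number"}},"required":["series"]}

```bash
mkdir -p pics; cat > h.py <<'E'
import numpy as np, cv2
from scipy.spatial.transform import Rotation as R
from workcell import monitor, viewer, job
def shot(n):
    s=monitor.read_state(); p=viewer.read_camera(n); p['name']=n
    if n=='wrist':
        T=np.eye(4);T[:3,:3]=R.from_rotvec(s['tcp_rot']).as_matrix();T[:3,3]=s['tool_pos'];p['T']=T@p['hand_eye']
    return p
def save(p,f,crop=None,sc=1):
    im=p['image'][:,:,::-1]
    if crop: im=im[crop[1]:crop[3],crop[0]:crop[2]]
    cv2.imwrite('pics/'+f,cv2.resize(im,None,fx=sc,fy=sc,interpolation=cv2.INTER_CUBIC))
def ray(p,uv):
    K=p['intrinsics'];d=np.linalg.inv(K)@[uv[0],uv[1],1];d=p['T'][:3,:3]@(d*[1,-1,-1]);return p['T'][:3,3],d/np.linalg.norm(d)
def atz(p,uv,z):
    o,d=ray(p,uv);return o+d*(z-o[2])/d[2]
def tri(obs):
    A=np.zeros((3,3));b=np.zeros(3);L=[ray(p,uv) for p,uv in obs]
    for o,d in L: M=np.eye(3)-np.outer(d,d);A+=M;b+=M@o
    x=np.linalg.solve(A,b);return x,[np.linalg.norm((np.eye(3)-np.outer(d,d))@(x-o)) for o,d in L]
def proj(p,X):
    c=np.linalg.inv(p['T'])@np.append(X,1);c=c[:3]*[1,-1,-1];u=p['intrinsics']@c;return u[:2]/u[2]
E
python3 - <<'E'
from h import *
np.set_printoptions(precision=4,suppress=True)
print(monitor.read_state())
for n in ['scene','top','wrist']:
    p=shot(n);save(p,n+'0.png')
    print(n,{k:v for k,v in p.items() if k not in('image',)})
    for l in ['meter','well_floor','seat_left','seat_right','cover','cover_grip','bore_left','bore_right','stand','brush','brush_grip','pot','hinge_pin','wash_bottle','beaker_waste','reagent_b']:
        print(l,[(np.round(d['point']),round(d['score'],2)) for d in viewer.spot_point(p,l)[:3]], [(np.round(d['extent']),round(d['score'],2)) for d in viewer.boxes_of(p,l)[:3]] if l in('brush','cover','pot') else '')
E
```

```text
{'time': 0.0, 'q': array([ 1.2531,  0.2648,  1.6054,  0.    ,  1.2737, -0.0369]), 'joint_vel': array([-0.0007, -0.0012,  0.0005, -0.0007, -0.0012,  0.0001]), 'joint_torque': array([  0.0002, -51.5106, -36.7322,   0.0002,   0.0122,  -0.    ]), 'tool_pos': array([0.1868, 0.6479, 0.2299]), 'tcp_rot': array([-0.4396, -3.1103,  0.0035]), 'wrist_force': array([-0.0977, -0.0079, -0.2738]), 'torque': array([-0.0495, -0.0187, -0.0042]), 'grip_force': 0.0, 'width': 0.9955268246275709}
scene {'intrinsics': array([[451.7647,   0.    , 311.1996],
       [  0.    , 451.7647, 202.2925],
       [  0.    ,   0.    ,   1.    ]]), 'T': array([[ 0.5785,  0.4061, -0.7074, -0.2751],
       [-0.8153,  0.3147, -0.486 , -0.5938],
       [ 0.0252,  0.8579,  0.5131,  0.7596],
       [ 0.    ,  0.    ,  0.    ,  1.    ]]), 'shot': 1, 'name': 'scene'}
meter [(array([310., 250.]), 0.88), (array([330., 218.]), 0.51)] 
well_floor [(array([370., 262.]), 0.21)] 
seat_left [(array([321., 206.]), 0.73)] 
seat_right [(array([330., 213.]), 0.87)] 
cover [(array([368., 300.]), 0.88), (array([307., 311.]), 0.73)] [(array([
[... 2210 characters left out ...]
  [  0.    , 339.4977, 198.3001],
       [  0.    ,   0.    ,   1.    ]]), 'hand_eye': array([[-0.0009,  0.9458,  0.3247,  0.0831],
       [ 1.    ,  0.0008,  0.0005,  0.001 ],
       [ 0.0002,  0.3247, -0.9458, -0.1434],
       [ 0.    ,  0.    ,  0.    ,  1.    ]]), 'shot': 3, 'name': 'wrist', 'T': array([[ 0.278 , -0.9086, -0.3118,  0.1075],
       [ 0.9606,  0.2629,  0.0905,  0.6726],
       [-0.0002, -0.3246,  0.9458,  0.3747],
       [ 0.    ,  0.    ,  0.    ,  1.    ]])}
meter [] 
well_floor [] 
seat_left [] 
seat_right [] 
cover [] []
cover_grip [] 
bore_left [] 
bore_right [] 
stand [] 
brush [] []
brush_grip [] 
pot [] []
hinge_pin [] 
wash_bottle [] 
beaker_waste [] 
reagent_b []
```

```bash
python3 - <<'E'
import cv2,numpy as np
a=cv2.imread('pics/scene0.png')[130:340,160:420];b=cv2.imread('pics/top0.png')[90:300,160:450]
a=cv2.resize(a,None,fx=3,fy=2.8,interpolation=cv2.INTER_CUBIC);b=cv2.resize(b,None,fx=2.7,fy=2.7,interpolation=cv2.INTER_CUBIC)
cv2.imwrite('pics/a.png',a);cv2.imwrite('pics/b.png',b)
E
```

```text
(no output)
```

View pics/a.png

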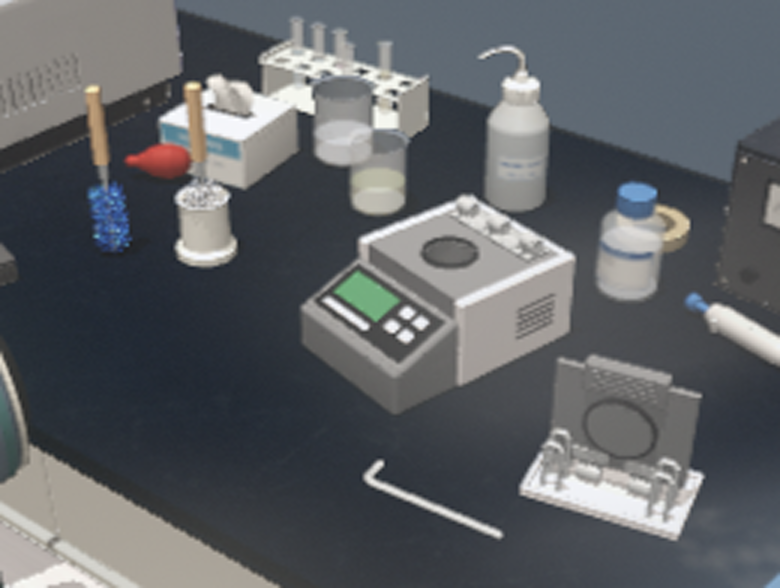

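View pics/b.png

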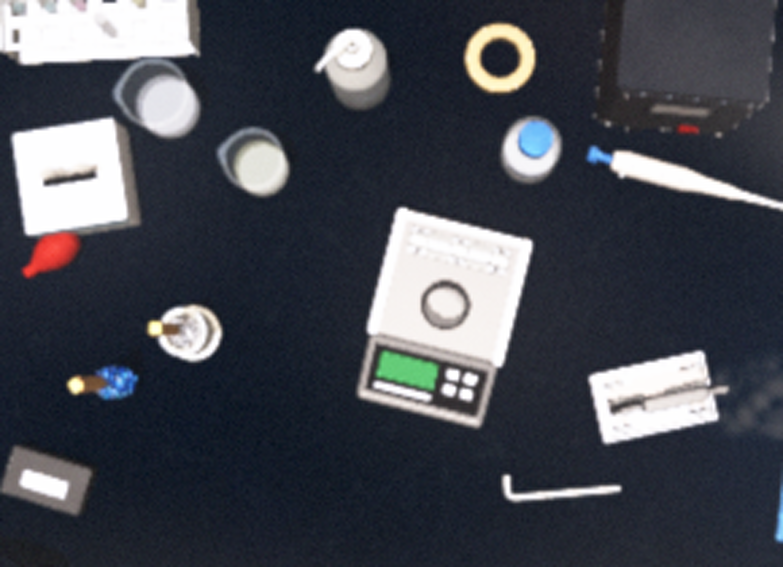

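Scene and top pictures: the wanted brush is in the white pot (scene 225,168; top 220,210). The look-alike is the blue brush (scene 192,170; top 189,232). The cover's ring faces the robot side (scene 370,281), the meter's display also faces the robot, and the pin lies at (305,313).

```bash
python3 - <<'E'
from h import *
np.set_printoptions(precision=4,suppress=True)
s=shot('scene');t=shot('top')
save(s,'c.png',(170,140,260,240),6)
P={'brush_grip':((225,168),(220,210)),'pot':((226,219),(233,213)),'cover_grip':((370,266),(409,237)),'stand':((365,303),(399,234)),'seat_right':((330,213),(338,182)),'hinge_pin':((305,313),(367,271))}
for k,(a,b) in P.items(): print(k,*tri([(s,a),(t,b)]))
print('pot z0',atz(t,(233,213),0),atz(s,(226,219),0)); print('well',atz(t,(322,203),.015)); print('seatL',atz(t,(324,180),.107),atz(s,(321,206),.107),'R',atz(t,(338,182),.107),atz(s,(330,213),.107))
print('cg',atz(t,(409,237),.119))
print(R.from_rotvec([-.4396,-3.1103,.0035]).as_matrix())
E
```

```text
brush_grip [0.535  0.263  0.1758] [np.float64(0.001343633562563354), np.float64(0.0013436335625632528)]
pot [0.5282 0.2636 0.0054] [np.float64(0.005299841134265824), np.float64(0.005299841134265805)]
cover_grip [ 0.4636 -0.2505  0.1164] [np.float64(0.0015072894449927301), np.float64(0.0015072894449928494)]
stand [ 0.4699 -0.2443 -0.0043] [np.float64(0.0029232645589281885), np.float64(0.0029232645589283065)]
seat_right [ 0.6141 -0.0508  0.1058] [np.float64(0.0040473488809068675), np.float64(0.004047348880906886)]
hinge_pin [ 0.3587 -0.1468 -0.0068] [np.float64(0.002595026534007853), np.float64(0.002595026534007941)]
pot z0 [0.5319 0.2606 0.    ] [0.5311 0.2744 0.    ]
well [ 0.5614 -0.0093  0.015 ]
seatL [ 0.622  -0.0148  0.107 ] [ 0.625  -0.0088  0.107 ] R [ 0.6163 -0.0541  0.107 ] [ 0.6097 -0.0487  0.107 ]
cg [ 0.4629 -0.2487  0.119 ]
[[-0.9608  0.2771 -0.0007]
 [ 0.2771  0.9608 -0.0022]
 [ 0.0001 -0.0023 -1.    ]]
```

View pics/c.png

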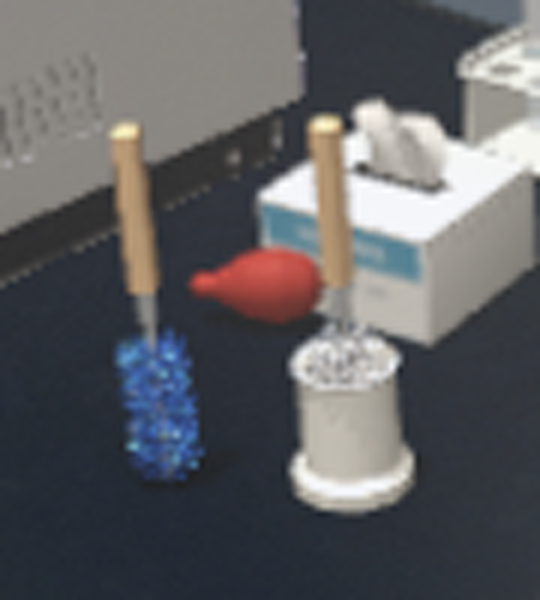

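The crop confirms it: wood handle with white bristles in the white pot is the wanted brush, and the blue one at left is the look-alike.

Request:
step_arm --series '[-0.05,-0.033,-0.02,-0.05,-0.1,-0.065,-0.04,-0.1,-0.15,-0.097,-0.06,-0.15,-0.2,-0.13,-0.07,-0.2,-0.25,-0.162,-0.07,-0.24,-0.31,-0.2,-0.07,-0.281,-0.37,-0.24,-0.07,-0.281,-0.4286,-0.277,-0.07,-0.281]' --gripper 1

```text
time: 4.1
tool_pos: [0.5067, 0.2807, 0.3017]
tcp_rot: [-0.0, 3.141, 0.001]
wrist_force: [-0.5, 1.0, 0.6]
width: 0.998
grip_force: 0.0
```

Request:
step_arm --series '[0,0,0,0,0,0,0,0]'

```text
time: 4.35
tool_pos: [0.5056, 0.2822, 0.3012]
tcp_rot: [-0.002, -3.141, -0.001]
wrist_force: [-0.3, 0.2, 0.4]
width: 0.999
grip_force: 0.0
```

```bash
python3 - <<'E'
from h import *
np.set_printoptions(precision=4,suppress=True)
s=monitor.read_state();print(s['time'],s['tool_pos'],s['tcp_rot'],s['q'],s['wrist_force'])
p=shot('wrist');save(p,'w1.png')
for l in ['brush','brush_grip','pot']: print(l,[(np.round(d['point'],1),round(d['score'],2)) for d in viewer.spot_point(p,l)[:3]])
print(proj(p,[.532,.263,.168]),proj(p,[.532,.263,0]))
np.save('w1T.npy',p['T'])
E
```

```text
4.35 [0.5056 0.2822 0.3012] [-0.0016 -3.141  -0.0007] [ 0.4657  0.047   1.7247  0.0007  1.3703 -1.1042] [-0.2844  0.1756  0.3992]
brush [(array([362.2, 127.9]), 0.91), (array([303.4, 168.1]), 0.6), (array([ 19.4, 260.1]), 0.42)]
brush_grip [(array([385.6, 153. ]), 0.75), (array([297.3, 214.3]), 0.66)]
pot [(array([301.7, 168. ]), 0.64)]
[294.2646 213.9717] [302.1149 167.9798]
```

View pics/w1.png

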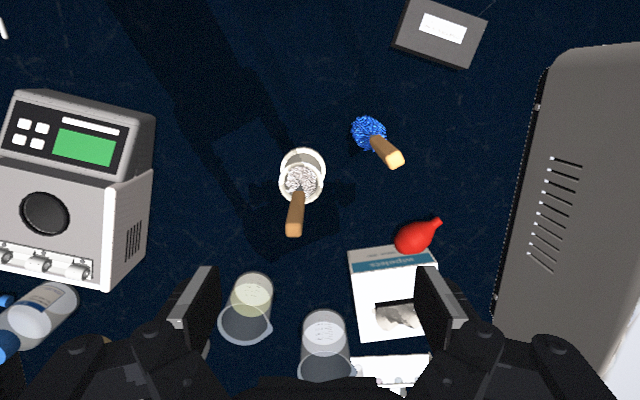

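```bash
python3 - <<'E'
from h import *
np.set_printoptions(precision=4,suppress=True)
s=shot('scene');t=shot('top')
w=dict(s);w['T']=np.load('w1T.npy');w['intrinsics']=np.array([[339.4977,0,317.0152],[0,339.4977,198.3001],[0,0,1]])
print(tri([(w,(294,229)),(s,(224.5,160.3)),(t,(217.4,211.5))]))
print(tri([(w,(297.3,214.3)),(s,(225,168)),(t,(220,210))]))
print(atz(w,(294,229),.2),atz(w,(301.7,168),0),atz(w,(300,190),.108))
im=cv2.imread('pics/w1.png')[140:245,250:350];cv2.imwrite('pics/w1c.png',cv2.resize(im,None,fx=5,fy=5,interpolation=cv2.INTER_CUBIC))
E
```

```text
(array([0.5322, 0.2636, 0.2006]), [np.float64(0.0012827200247392926), np.float64(0.0015461470790769979), np.float64(0.0009460058529247764)])
(array([0.5337, 0.2643, 0.1739]), [np.float64(0.0038430851771739517), np.float64(0.0019837453593086495), np.float64(0.002937408753955455)])
[0.5321 0.2648 0.2   ] [0.532  0.2624 0.    ] [0.5289 0.2653 0.108 ]
```

View pics/w1c.png

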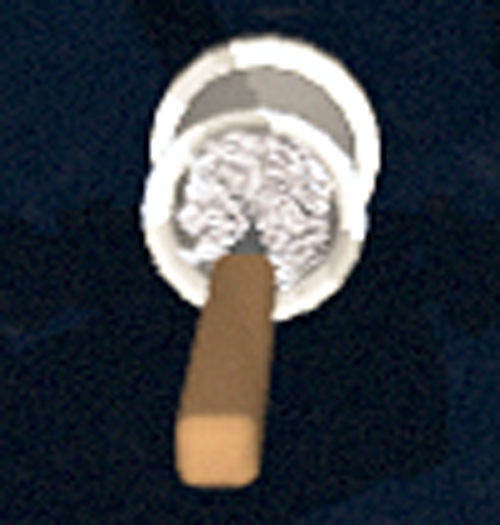

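Request:
step_arm --series '[-0.0264,-0.018,0.03,0,-0.0264,-0.018,0.07,0,-0.0264,-0.018,0.11,0,-0.0264,-0.018,0.152,0,-0.0264,-0.018,0.152,0]'

```text
time: 5.28
tool_pos: [0.5285, 0.2636, 0.1451]
tcp_rot: [0.002, -3.133, 0.006]
wrist_force: [0.0, 0.0, -0.0]
width: 1.003
grip_force: 0.0
```

Request:
step_arm --series '[0,0,0,0,0,0,0,0,0,0,0,0,0,0,0,0,0,0,0,0,0,0,0,0]' --gripper 0 --newtons 50

```text
time: 6.02
tool_pos: [0.5327, 0.2644, 0.1504]
tcp_rot: [-0.0, 3.14, 0.001]
wrist_force: [-0.3, -0.7, 6.9]
width: 0.147
grip_force: 49.5
```

Request:
step_arm --series '[0,0,-0.03,0,0,0,-0.08,0,0,0,-0.13,0,0,-0.04,-0.14,0,0,-0.09,-0.14,0,0,-0.14,-0.14,0,-0.0075,-0.184,-0.14,0,-0.0075,-0.184,-0.14,0]'

```text
time: 7.02
tool_pos: [0.5394, 0.0777, 0.2886]
tcp_rot: [-0.006, -3.141, 0.001]
wrist_force: [0.2, 0.4, -1.6]
width: 0.144
grip_force: 49.1
```

Request:
step_arm --series '[0,0,0,0,0,0,0,0]'

```text
time: 7.28
tool_pos: [0.5393, 0.0814, 0.289]
tcp_rot: [0.002, -3.141, -0.001]
wrist_force: [1.1, 0.2, -0.6]
width: 0.14
grip_force: 49.1
```

```bash
python3 - <<'E'
from h import *
np.set_printoptions(precision=4,suppress=True)
s=monitor.read_state();print(s['time'],s['tool_pos'],s['tcp_rot'],s['width'],s['wrist_force'])
p=shot('wrist');save(p,'w2.png');np.save('w2T.npy',p['T'])
for l,z in [('meter',0),('well_floor',.015),('seat_left',.107),('seat_right',.107),('brush',0)]: print(l,[(np.round(d['point'],1),round(d['score'],2),atz(p,d['point'],z)) for d in viewer.spot_point(p,l)[:3]])
E
```

```text
7.275 [0.5393 0.0814 0.289 ] [ 0.0022 -3.141  -0.0007] 0.1402567319162751 [ 1.1411  0.1664 -0.6403]
meter [(array([242.1, 163.9]), 0.57, array([ 0.5574, -0.0152,  0.    ]))]
well_floor [(array([241.5, 167.9]), 0.92, array([ 0.5591, -0.013 ,  0.015 ]))]
seat_left []
seat_right [(array([191.7, 237. ]), 0.93, array([ 0.6112, -0.0499,  0.107 ]))]
brush [(array([315.8, 179.4]), 0.74, array([0.5783, 0.0807, 0.    ])), (array([526.6, 103.3]), 0.56, array([0.4812, 0.3398, 0.    ]))]
```

View pics/w2.png

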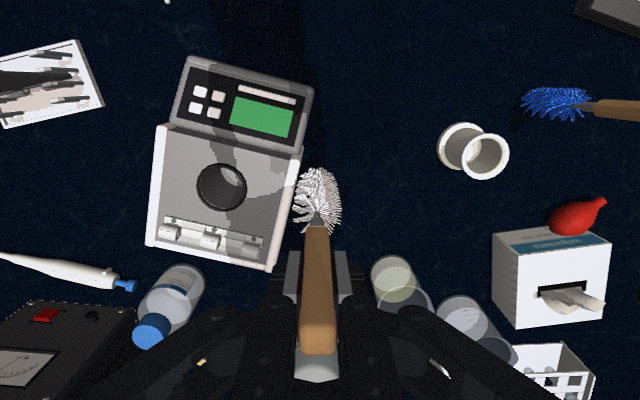

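The wrist view shows the collar at about (222,187), the three knuckles at about (170,233), (211,241) and (254,249), and the brush held upright with its tip near (316,179).

```bash
cat > m.py <<'E'
from h import *
def W(f,T): return dict(image=cv2.imread(f)[:,:,::-1],T=np.load(T),intrinsics=np.array([[339.4977,0,317.0152],[0,339.4977,198.3001],[0,0,1]]))
E
python3 - <<'E'
from m import *
np.set_printoptions(precision=4,suppress=True)
p=W('pics/w2.png','w2T.npy');g=cv2.cvtColor(p['image'],cv2.COLOR_RGB2GRAY)
m=np.zeros_like(g);m[160:216,194:252]=(g[160:216,194:252]<75)
n,l,st,c=cv2.connectedComponentsWithStats(m)
i=1+np.argmax(st[1:,4]);print(st[i],c[i])
cs,_=cv2.findContours((l==i).astype('u1'),cv2.RETR_EXTERNAL,cv2.CHAIN_APPROX_NONE)
h=cv2.convexHull(max(cs,key=len));e=cv2.fitEllipse(h);print('ell',e,atz(p,e[0],.1),atz(p,e[0],.095))
pts=np.array([atz(p,q[0],.1) for q in h])[:,:2];print('circ',cv2.minEnclosingCircle(pts.astype('f4')))
print('tip',atz(p,(315.8,179.4),.1446), 'handle top',atz(p,(317,355),.339))
im=p['image'][150:280,130:310,::-1].copy()
cv2.ellipse(im,((e[0][0]-130,e[0][1]-150),e[1],e[2]),(0,0,255),1)
cv2.imwrite('pics/w2c.png',cv2.resize(im,None,fx=4.4,fy=4.4,interpolation=cv2.INTER_CUBIC))
E
```

```text
[ 196  163   51   49 1657] [220.3259 188.0217]
ell ((221.47239685058594, 186.88388061523438), (47.39906311035156, 51.362117767333984), 123.04378509521484) [ 0.5581 -0.0155  0.1   ] [ 0.5596 -0.017   0.095 ]
circ ((0.5586670637130737, -0.015324065461754799), 0.02636794187128544)
tip [0.5376 0.0811 0.1446] handle top [0.5458 0.082  0.339 ]
```

View pics/w2c.png

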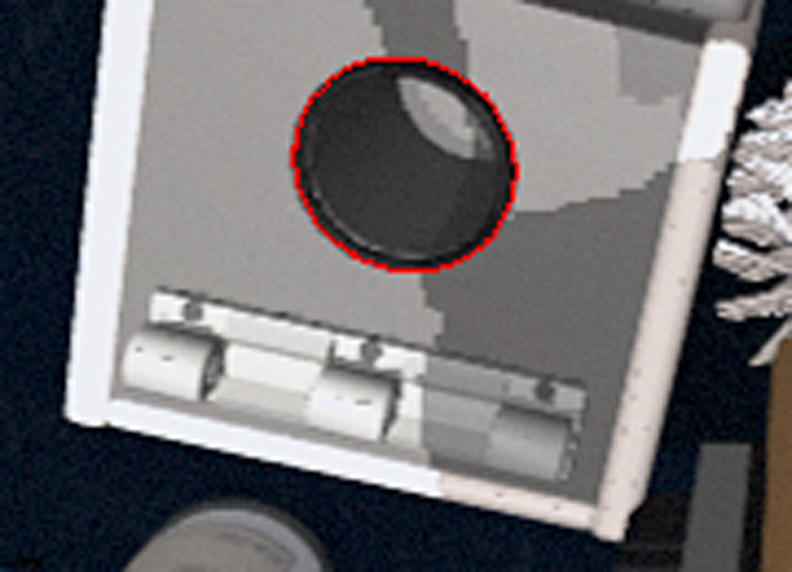

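Request:
step_arm --series '[-0.01,-0.04,0,0,-0.02,-0.08,0,0,-0.02,-0.0964,0,0,-0.02,-0.0964,0,0,-0.02,-0.0964,0.02,0,-0.02,-0.0964,0.045,0,-0.02,-0.0964,0.06,0,-0.02,-0.0964,0.06,0]'

```text
time: 8.57
tool_pos: [0.558, -0.0151, 0.2269]
tcp_rot: [0.002, -3.137, -0.001]
wrist_force: [0.5, -0.6, -0.8]
width: 0.147
grip_force: 49.2
```

```bash
python3 - <<'E'
from h import *
np.set_printoptions(precision=4,suppress=True)
s=monitor.read_state();print(s['time'],s['tool_pos'],s['tcp_rot'],s['width'],s['wrist_force'],s['torque'])
p=shot('wrist');save(p,'w3.png');np.save('w3T.npy',p['T'])
g=cv2.cvtColor(p['image'],cv2.COLOR_RGB2GRAY)
for z in(.1,):print(proj(p,[.5587,-.015,z]))
E
```

```text
8.575 [ 0.558  -0.0151  0.2269] [ 0.002  -3.1373 -0.0008] 0.14721940514744258 [ 0.5267 -0.5573 -0.7923] [-0.0227 -0.0135  0.0097]
[316.2746 188.4786]
```

View pics/w3.png

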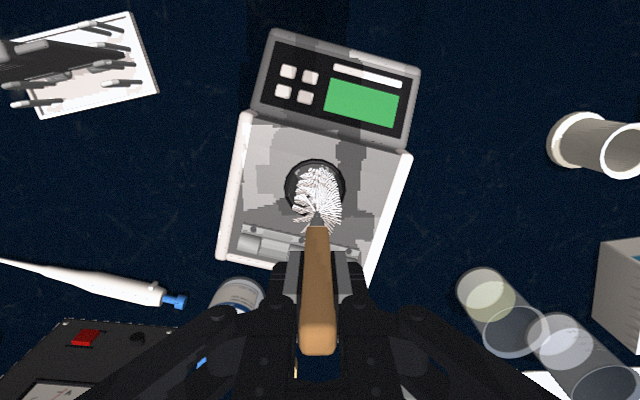

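The tip is inside the collar with no side force.

Request:
step_arm --series '[0,0,-0.0065,0,0,0,-0.0065,0,0,0,0.02,0,0,0,0.045,0,0,0,0.06,0,0,0,0.0665,0,0,0,0.0665,0,0,0,0.0665,0]'

```text
time: 9.62
tool_pos: [0.5604, -0.0161, 0.1639]
tcp_rot: [-0.0, 3.14, -0.0]
wrist_force: [0.9, -0.2, -1.0]
width: 0.144
grip_force: 49.2
```

Request:
step_arm --series '[0,0,-0.03,0,0,0,-0.055,0,0,0,-0.073,0,0,0,-0.073,0,0,0,-0.073,0]'

```text
time: 10.25
tool_pos: [0.5591, -0.016, 0.235]
tcp_rot: [0.0, -3.141, -0.0]
wrist_force: [-0.3, 0.4, -0.6]
width: 0.148
grip_force: 49.2
```

Request:
step_arm --series '[0,0,0.027,0,0,0,0.052,0,0,0,0.067,0,0,0,0.0735,0,0,0,0.0735,0,0,0,0.0735,0]'

```text
time: 11.0
tool_pos: [0.5604, -0.0161, 0.1633]
tcp_rot: [-0.0, 3.14, -0.0]
wrist_force: [-0.8, 0.1, -0.6]
width: 0.143
grip_force: 49.2
```

Request:
step_arm --series '[0,0,-0.03,0,0,0,-0.055,0,0,0,-0.073,0,0,0,-0.073,0,0,0,-0.073,0]'

```text
time: 11.62
tool_pos: [0.5591, -0.016, 0.2345]
tcp_rot: [0.0, -3.14, -0.0]
wrist_force: [-0.1, -0.1, -1.6]
width: 0.144
grip_force: 49.2
```

Request:
step_arm --series '[0,0,-0.04,0,0,0.01,-0.06,0,0.005,0.06,-0.06,0,0.01,0.11,-0.06,0,0.015,0.165,-0.06,0,0.02,0.22,-0.06,0,0.0265,0.265,-0.06,0,0.0265,0.2804,-0.06,0]'

```text
time: 12.62
tool_pos: [0.5317, 0.2673, 0.2943]
tcp_rot: [0.006, -3.14, -0.0]
wrist_force: [1.0, -0.6, -0.5]
width: 0.145
grip_force: 49.3
```

Request:
step_arm --series '[0,0,0,0,0,0,0,0,0,0,0,0]'

```text
time: 13.0
tool_pos: [0.5333, 0.263, 0.2953]
tcp_rot: [0.003, 3.142, -0.001]
wrist_force: [0.2, -0.9, -1.3]
width: 0.144
grip_force: 49.3
```

Correct by (-0.5, +1.4) mm and go down to the pick height.

Request:
step_arm --series '[0.0005,0.0014,0.03,0,0.0005,0.0014,0.07,0,0.0005,0.0014,0.09,0,0.0005,0.0014,0.09,0,0.0005,0.0014,0.115,0,0.0005,0.0014,0.135,0,0.0005,0.0014,0.144,0,0.0005,0.0014,0.144,0]'

```text
time: 14.0
tool_pos: [0.5329, 0.2659, 0.1515]
tcp_rot: [-0.0, 3.141, 0.0]
wrist_force: [0.2, -0.8, 0.2]
width: 0.142
grip_force: 49.3
```

Request:
step_arm --series '[0,0,0,0,0,0,0,0]'

```text
time: 14.25
tool_pos: [0.5329, 0.2659, 0.1518]
tcp_rot: [-0.0, 3.141, 0.001]
wrist_force: [-0.3, 0.0, -0.2]
width: 0.144
grip_force: 49.3
```

Request:
step_arm --series '[0,-0.001,0.0018,0,0,-0.001,0.0018,0]'

```text
time: 14.5
tool_pos: [0.5331, 0.2651, 0.1503]
tcp_rot: [-0.0, 3.14, 0.001]
wrist_force: [-0.2, 0.3, 3.0]
width: 0.145
grip_force: 49.6
```

Request:
step_arm --series '[0,0,0,0,0,0,0,0,0,0,0,0,0,0,0,0,0,0,-0.05,0,0,0,-0.1,0,0,0,-0.15,0]' --gripper 0.8

```text
time: 15.38
tool_pos: [0.5323, 0.2646, 0.3008]
tcp_rot: [0.0, -3.141, 0.0]
wrist_force: [0.6, 0.0, 0.5]
width: 0.798
grip_force: 0.0
```

Request:
step_arm --series '[0.01,-0.06,0,0.16,0.02,-0.12,0,0.33,0.03,-0.18,0,0.5,0.04,-0.24,0,0.67,0.05,-0.3,0,0.84,0.06,-0.36,0,1.01,0.07,-0.42,0,1.18,0.075,-0.475,0,1.34]'

```text
time: 16.38
tool_pos: [0.4568, -0.2123, 0.2997]
tcp_rot: [1.958, 2.456, 0.0]
wrist_force: [0.6, 0.3, 0.5]
width: 0.799
grip_force: 0.0
```

Request:
step_arm --series '[0,0,0,0,0,0,0,0]'

```text
time: 16.62
tool_pos: [0.4575, -0.2101, 0.2993]
tcp_rot: [-1.95, -2.462, -0.001]
wrist_force: [0.5, -0.2, -0.9]
width: 0.799
grip_force: 0.0
```

```bash
python3 - <<'E'
from h import *
np.set_printoptions(precision=4,suppress=True)
s=monitor.read_state();print(s['time'],s['tool_pos'],s['tcp_rot'],s['q'])
print(R.from_rotvec(s['tcp_rot']).as_matrix())
p=shot('wrist');save(p,'w4.png');np.save('w4T.npy',p['T'])
for l,z in [('cover',.005),('cover_grip',.119),('bore_left',.013),('bore_right',.013),('stand',0)]: print(l,[(np.round(d['point'],1),round(d['score'],2),atz(p,d['point'],z)) for d in viewer.spot_point(p,l)[:3]])
q=shot('scene');print([(np.round(d['extent']),round(d['score'],2)) for d in viewer.boxes_of(q,'brush')[:3]])
a=p['image'][:,:,::-1];b=cv2.resize(q['image'][130:340,160:420,::-1],(320,258),interpolation=cv2.INTER_CUBIC)
c=np.zeros((400,160,3),'u1');b2=cv2.resize(q['image'][140:240,180:260,::-1],(160,200));c[:200]=b2
cv2.imwrite('pics/w4v.png',np.hstack([a,c]))
E
```

```text
16.625 [ 0.4575 -0.2101  0.2993] [-1.9503 -2.462  -0.0008] [-0.4805 -0.1009  1.8722  0.0006  1.3708 -0.7115]
[[-0.2289  0.9735 -0.0002]
 [ 0.9735  0.2289  0.0008]
 [ 0.0008 -0.     -1.    ]]
cover [(array([314.3, 176.8]), 0.69, array([ 0.4627, -0.2454,  0.005 ]))]
cover_grip [(array([312.1, 210.2]), 0.89, array([ 0.4625, -0.2497,  0.119 ]))]
bore_left [(array([521.7,  41.9]), 0.66, array([ 0.6592, -0.0315,  0.013 ])), (array([312.9, 165.6]), 0.6, array([ 0.4572, -0.2291,  0.013 ]))]
bore_right []
stand [(array([309.9, 176.2]), 0.72, array([ 0.457 , -0.2473,  0.    ])), (array([446.9,   7. ]), 0.41, array([ 0.5664, -0.0141,  0.    ]))]
[(array([195., 193.,  15.,  61.]), 0.95), (array([228., 183.,  13.,  45.]), 0.56), (array([307., 241.,  89.,  77.]), 0.21)]
```

View pics/w4v.png

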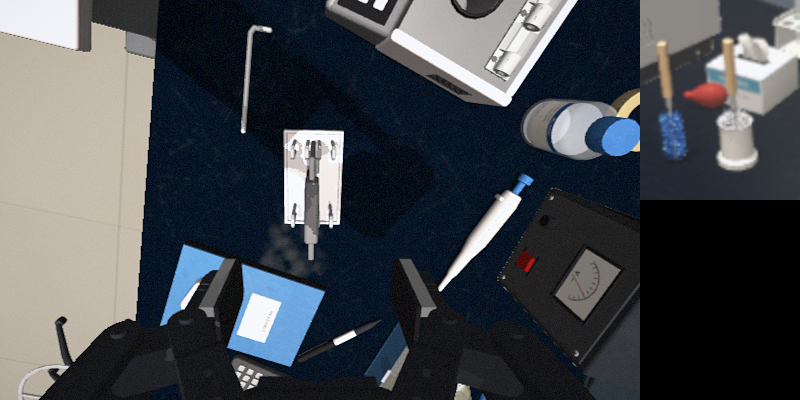

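Brush stands back in its pot. The cover block is at (312,210), in line with the tool axes.

Request:
step_arm --series '[-0.02,-0.0038,0.03,0,-0.04,-0.0038,0.08,0,-0.04,-0.0038,0.13,0,-0.04,-0.0038,0.165,0,-0.04,-0.0038,0.185,0,-0.04,-0.0038,0.198,0,-0.04,-0.0038,0.198,0,-0.04,-0.0038,0.198,0]'

```text
time: 18.02
tool_pos: [0.464, -0.2505, 0.1027]
tcp_rot: [1.949, 2.461, 0.0]
wrist_force: [-0.0, 0.4, -0.1]
width: 0.798
grip_force: 0.0
```

Request:
step_arm --series '[0,0,0,0,0,0,0,0,0,0,0,0,0,0,0,0,0,0,0,0,0,0,0,0]' --gripper 0 --newtons 40

```text
time: 18.77
tool_pos: [0.463, -0.2503, 0.102]
tcp_rot: [1.951, 2.462, -0.001]
wrist_force: [-1.9, -0.4, 5.3]
width: 0.16
grip_force: 39.8
```

Request:
step_arm --series '[0,0,-0.02,0,0,0,-0.05,0,0,0,-0.09,0,0,0,-0.13,0,0,0,-0.17,0,0,0,-0.17,0]' --newtons 60

```text
time: 19.52
tool_pos: [0.4653, -0.2512, 0.2752]
tcp_rot: [1.946, 2.457, 0.002]
wrist_force: [1.0, -0.8, -1.1]
width: 0.154
grip_force: 59.8
```

```bash
python3 - <<'E'
from m import *
np.set_printoptions(precision=4,suppress=True)
p=W('pics/w2.png','w2T.npy')
f=lambda c,z: atz(p,np.array(c)/4.4+[130,150]-.4,z)
P=[((212,365),-34,.107),((390,405),9,.107),((565,445),52,.107),((128,362),-52,.109),((315,395),-9,.109),((500,437),34,.109)]
A=np.array([f(c,z)[:2] for c,_,z in P]);M=np.array([[58,y] for _,y,_ in P])/1000
print(A)
A=np.vstack([A]+[[.5587,-.0152]]*2);M=np.vstack([M,[0,0],[0,0]])
a=A-A.mean(0);m=M-M.mean(0);th=np.arctan2((m[:,0]*a[:,1]-m[:,1]*a[:,0]).sum(),(m*a).sum())
r=np.array([[np.cos(th),-np.sin(th)],[np.sin(th),np.cos(th)]]);t=A.mean(0)-r@M.mean(0);print('yaw',np.degrees(th),'org',t,'res mm',(A-(M@r.T+t))*1000)
k=np.polyfit(A[:6,1],A[:6,0],1);print('line yaw',-np.degrees(np.arctan(k[0])))
l=f((155,288),.097)-f((583,383),.097);print('leaf yaw',-np.degrees(np.arctan(l[0]/l[1])))
print('axis mid',r@[.058,0]+t)
s=monitor.read_state();print(s['tool_pos'],s['width'],s['tcp_rot'],s['time'],s['wrist_force'])
E
```

```text
[[ 0.6061 -0.0639]
 [ 0.6166 -0.0224]
 [ 0.6273  0.0191]
 [ 0.6044 -0.0828]
 [ 0.613  -0.0394]
 [ 0.6241  0.0039]]
yaw -14.20109683882366 org [ 0.5589 -0.0163] res mm [[-0.7623 -0.3715]
 [-0.7766 -0.61  ]
 [-0.585  -0.768 ]
 [ 1.9614 -1.8088]
 [ 0.0207 -0.1701]
 [ 0.631   1.5159]
 [-0.2446  1.1063]
 [-0.2446  1.1063]]
line yaw -13.350647004519525
leaf yaw -13.87471246145049
axis mid [ 0.6152 -0.0305]
[ 0.4653 -0.2512  0.2752] 0.1540457071478635 [1.9457 2.4567 0.0022] 19.525 [ 1.0203 -0.7685 -1.1322]
```

Request:
step_arm --series '[0.025,0.028,0,0.06,0.06,0.066,0,0.14,0.095,0.105,0,0.22,0.13,0.144,0,0.32,0.16,0.177,0,0.42,0.1796,0.1988,0.01,0.473,0.1796,0.1988,0.017,0.473,0.1796,0.1988,0.017,0.473]'

```text
time: 20.52
tool_pos: [0.6138, -0.0299, 0.2515]
tcp_rot: [-2.47, -1.936, 0.006]
wrist_force: [1.3, -0.3, -1.6]
width: 0.154
grip_force: 59.6
```

Request:
step_arm --series '[0,0,0,0,0,0,0,0]'

```text
time: 20.78
tool_pos: [0.6154, -0.0307, 0.255]
tcp_rot: [2.474, 1.935, 0.001]
wrist_force: [0.3, 0.0, -1.5]
width: 0.151
grip_force: 59.6
```

```bash
python3 - <<'E'
from h import *
np.set_printoptions(precision=4,suppress=True)
s=monitor.read_state();print(s['time'],s['tool_pos'],s['tcp_rot'],s['wrist_force'])
print(R.from_rotvec(s['tcp_rot']).as_matrix())
zb=s['tool_pos'][2]-.097
np.save('w5T.npy',0)
for n in('wrist','scene','top'):
    p=shot(n);save(p,n+'5.png');np.save(n+'5T.npy',p['T'])
    for l,z in [('cover_grip',s['tool_pos'][2]+.017),('bore_left',zb+.008),('bore_right',zb+.008),('seat_left',.107),('seat_right',.107)]: print(n,l,[(np.round(d['point'],1),round(d['score'],2),atz(p,d['point'],z)) for d in viewer.spot_point(p,l)[:2]])
    np.savez(n+'5.npz',K=p['intrinsics'],T=p['T'])
a=cv2.imread('pics/wrist5.png');b=cv2.imread('pics/scene5.png')[120:270,260:400]
a=cv2.resize(a[60:360,170:450],(400,429),interpolation=cv2.INTER_CUBIC);b=cv2.resize(b,(400,429),interpolation=cv2.INTER_CUBIC)
cv2.imwrite('pics/v5.png',np.hstack([a,b]))
E
```

```text
20.775 [ 0.6154 -0.0307  0.255 ] [2.4739 1.9353 0.0009] [ 0.2814  0.0254 -1.5372]
[[ 0.2407  0.9706  0.0008]
 [ 0.9706 -0.2407 -0.0002]
 [ 0.      0.0008 -1.    ]]
wrist cover_grip [(array([317.7, 285.3]), 0.74, array([ 0.6168, -0.0292,  0.272 ]))]
wrist bore_left [(array([313.9, 174.8]), 0.62, array([ 0.6193, -0.0085,  0.166 ]))]
wrist bore_right []
wrist seat_left [(array([318.2, 162.1]), 0.9, array([ 0.6214, -0.0135,  0.107 ]))]
wrist seat_right [(array([319. , 205.3]), 0.79, array([ 0.6124, -0.0528,  0.107 ]))]
scene cover_grip [(array([328.6, 153.7]), 0.58, array([ 0.6231, -0.0265,  0.272 ]))]
scene bore_left [(array([321.7, 186.3]), 0.77, array([ 0.6301, -0.005 ,  0.166 ]))]
scene bore_right [(array([332.3, 194. ]), 0.61, array([ 0.6125, -0.051 ,  0.166 ]))]
scene seat_left [(array([322.3, 206.4]), 0.86, array([ 0.6254, -0.0129,  0.107 ]))]
scene seat_right [(array([328.9, 216.2]), 0.83, array([ 0.5945, -0.0552,  0.107 ])), (array([227.4, 221.9]), 0.15, array([0.4098, 0.1395, 0.107 ]))]
top cover_grip []
top bore_left []
top bore_right [(array([337.1, 181.2]), 0.38, array([ 0.6132, -0.0495,  0.166 ]))]
top seat_left [(array([323.1, 181.8]), 0.66, array([ 0.6169, -0.0123,  0.107 ]))]
top seat_right []
```

View pics/v5.png

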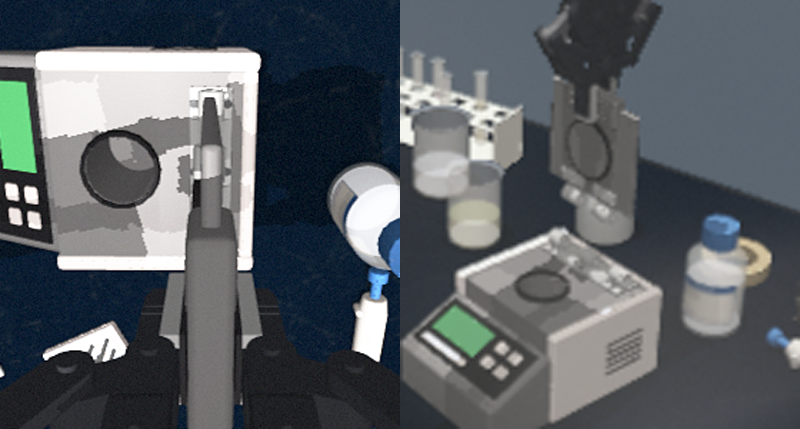

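The picture shows the meter square to the tool axes, the ring facing the display, and the cover hanging above the hinge. I'll check the lateral offset by projecting the model.

```bash
python3 - <<'E'
from m import *
np.set_printoptions(precision=4,suppress=True)
p=W('pics/wrist5.png','wrist5T.npy');g=cv2.cvtColor(p['image'],cv2.COLOR_RGB2GRAY)
T0=np.array([.6154,-.0307]);ux=np.array([.9706,-.2407]);uy=np.array([.2407,.9706])
crop=lambda q:((q-[170,60])*1.4286).round(1)
for n,x,y,z in [('block top +y',0,33,.284),('block bot +y',0,33,.256),('plate top +y',0,56,.255),('plate top+y if full',0,56,.27),('plate bot +y',0,56,.1765),('kn bot +y',0,31,.158),('kn top +y',0,31,.174)]:
    X=T0+x/1000*ux+y/1000*uy;print(n,crop(proj(p,[*X,z])))
cx,cy=255,178;m=np.zeros_like(g);m[cy-34:cy+34,cx-34:cx+34]=g[cy-34:cy+34,cx-34:cx+34]<75
n,l,st,c=cv2.connectedComponentsWithStats(m);i=1+np.argmax(st[1:,4])
cs,_=cv2.findContours((l==i).astype('u1'),cv2.RETR_EXTERNAL,cv2.CHAIN_APPROX_NONE);h=cv2.convexHull(max(cs,key=len))
pts=np.array([atz(p,q[0],.1) for q in h])[:,:2];c,r=cv2.minEnclosingCircle(pts.astype('f4'));print('well',c,r)
d=np.array(c)-T0;print('well in tool frame (meter x,y)',d@ux,d@uy)
for zc in (.095,.1):
  for px in [(150,50),(150,268),(90,50),(90,268)]:
    X=atz(p,np.array(px)/1.4286+[170,60],zc)[:2]-T0;print(zc,px,X@ux,X@uy)
# column profile: deck at col x crop 150 and plate column
x=int(170+150/1.4286);print(g[85:112,x]);print(g[236:262,x])
x=int(170+209/1.4286);print([ (r,g[r,x-2:x+3].mean().round()) for r in range(112,216,2)])
E
```

```text
block top +y [207.1 244. ]
block bot +y [207.7 206.7]
plate top +y [207.5 133.3]
plate top+y if full [207.2 144.5]
plate bot +y [208.5  98.4]
kn bot +y [208.7 143.6]
kn top +y [208.6 151.1]
well (0.5606281757354736, -0.01606757752597332) 0.02632793039083481
well in tool frame (meter x,y) -0.05668355672064746 0.0010186511528188138
0.095 (150, 50) -0.035283833007575205 0.07397786097657309
0.095 (150, 268) -0.041291439106443804 -0.07141958705924802
0.095 (90, 50) -0.07122419009655427 0.07401103402397366
0.095 (90, 268) -0.08310115456319778 -0.07139391306817773
0.1 (150, 50) -0.03468797017419235 0.07416173668538278
0.1 (150, 268) -0.04059657051952794 -0.06883955160433422
0.1 (90, 50) -0.07003602775530107 0.07419436303872572
0.1 (90, 268) -0.08171725904680752 -0.06881430072236769
[ 28  15  15  28  33  27  22  66 140 149 154 203 255 255 255 255 255 255
 255 255 255 255 255 255 250 234 236]
[232 230 227 247 255 255 255 255 255 255 255 251 237  18  19  26  27  28
  29  24  26  24  24  29  31  30]
[(112, np.float64(231.0)), (114, np.float64(230.0)), (116, np.float64(230.0)), (118, np.float64(
[... 539 characters left out ...]
162, np.float64(161.0)), (164, np.float64(185.0)), (166, np.float64(209.0)), (168, np.float64(212.0)), (170, np.float64(211.0)), (172, np.float64(211.0)), (174, np.float64(211.0)), (176, np.float64(211.0)), (178, np.float64(211.0)), (180, np.float64(211.0)), (182, np.float64(213.0)), (184, np.float64(159.0)), (186, np.float64(117.0)), (188, np.float64(117.0)), (190, np.float64(119.0)), (192, np.float64(117.0)), (194, np.float64(118.0)), (196, np.float64(118.0)), (198, np.float64(117.0)), (200, np.float64(118.0)), (202, np.float64(118.0)), (204, np.float64(117.0)), (206, np.float64(117.0)), (208, np.float64(117.0)), (210, np.float64(118.0)), (212, np.float64(119.0)), (214, np.float64(118.0))]
```

Request:
step_arm --series '[0.0009,0.0005,0.01,0,0.0009,0.0005,0.025,0,0.0009,0.0005,0.036,0,0.0009,0.0005,0.036,0,0.0009,0.0005,0.042,0,0.0009,0.0005,0.047,0,0.0009,0.0005,0.05,0,0.0009,0.0005,0.05,0]'

```text
time: 22.68
tool_pos: [0.6159, -0.0291, 0.2041]
tcp_rot: [-2.473, -1.937, 0.001]
wrist_force: [0.5, -0.4, -1.9]
width: 0.149
grip_force: 59.7
```

Request:
step_arm --series '[0,0,0.003,0,0,0,0.006,0,0,0,0.008,0,0,0,0.008,0]'

```text
time: 23.18
tool_pos: [0.6162, -0.029, 0.1963]
tcp_rot: [2.473, 1.937, -0.0]
wrist_force: [-0.6, -1.8, -2.8]
width: 0.151
grip_force: 59.7
```

Request:
step_arm --series '[0,0,0.001,0,0,0,0.002,0,0,0,0.002,0]'

```text
time: 23.55
tool_pos: [0.6166, -0.0292, 0.196]
tcp_rot: [2.472, 1.936, 0.001]
wrist_force: [-1.4, -1.9, 5.7]
width: 0.154
grip_force: 60.8
```

Request:
step_arm --series '[-0.001,0,0,0,-0.001,0,0.0005,0,-0.001,0,0.001,0,-0.001,0,0.001,0,-0.001,0,0.001,0]'

```text
time: 24.18
tool_pos: [0.6166, -0.0293, 0.1959]
tcp_rot: [2.473, 1.937, 0.004]
wrist_force: [-3.1, 0.3, 7.6]
width: 0.15
grip_force: 61.3
```

```bash
python3 - <<'E'
from h import *
np.set_printoptions(precision=4,suppress=True)
s=monitor.read_state();print(s['time'],s['tool_pos'],s['wrist_force'],s['torque'],R.from_rotvec(s['tcp_rot']).as_matrix())
for n in('wrist','scene'):
    p=shot(n);save(p,n+'6.png')
    for l,z in [('cover_grip',s['tool_pos'][2]+.017),('bore_left',.107),('bore_right',.107),('seat_left',.107),('seat_right',.107)]: print(n,l,[(np.round(d['point'],1),round(d['score'],2),atz(p,d['point'],z)) for d in viewer.spot_point(p,l)[:2]])
E
```

```text
24.175 [ 0.6166 -0.0293  0.1959] [-3.0934  0.2795  7.6493] [ 0.1109  0.7051 -0.0476] [[ 0.2396  0.9709  0.0021]
 [ 0.9709 -0.2396  0.0009]
 [ 0.0014  0.0018 -1.    ]]
wrist cover_grip [(array([320.5, 285.8]), 0.94, array([ 0.6191, -0.0285,  0.2129]))]
wrist bore_left [(array([314.8, 173.5]), 0.94, array([ 0.6215, -0.0063,  0.107 ]))]
wrist bore_right []
wrist seat_left [(array([315.4, 180.3]), 0.75, array([ 0.6207, -0.0112,  0.107 ]))]
wrist seat_right [(array([438.6, 217.2]), 0.33, array([ 0.7022, -0.0605,  0.107 ]))]
scene cover_grip [(array([330.7, 177.2]), 0.89, array([ 0.6136, -0.0425,  0.2129]))]
scene bore_left [(array([319.1, 205.4]), 0.93, array([ 0.6244, -0.0028,  0.107 ]))]
scene bore_right [(array([326.9, 213. ]), 0.67, array([ 0.6046, -0.0421,  0.107 ]))]
scene seat_left [(array([321. , 207.4]), 0.6, array([ 0.6188, -0.013 ,  0.107 ]))]
scene seat_right [(array([329.7, 214.9]), 0.63, array([ 0.6012, -0.0534,  0.107 ])), (array([368.9, 234.7]), 0.32, array([ 0.5839, -0.1834,  0.107 ]))]
```

Depth matches full seating. I'll probe the axial play to centre it in the gaps.

Request:
step_arm --series '[0,-0.001,-0.005,0,0,-0.001,-0.006,0,-0.002,-0.001,-0.006,0,-0.004,-0.001,-0.006,0,-0.004,-0.001,-0.006,0]'

```text
time: 25.4
tool_pos: [0.6138, -0.0338, 0.1991]
tcp_rot: [-2.473, -1.936, 0.001]
wrist_force: [-0.5, -0.4, -1.5]
width: 0.156
grip_force: 59.7
```

Request:
step_arm --series '[-0.001,0,0,0,-0.002,0,0,0,-0.002,0,0,0]'

```text
time: 25.78
tool_pos: [0.6136, -0.0352, 0.1994]
tcp_rot: [-2.473, -1.937, -0.001]
wrist_force: [1.1, 1.3, -2.2]
width: 0.151
grip_force: 59.6
```

Request:
step_arm --series '[-0.0015,0,0,0,-0.0015,0,0,0,-0.0015,0,0,0]'

```text
time: 26.15
tool_pos: [0.6134, -0.0359, 0.1996]
tcp_rot: [-2.473, -1.936, -0.003]
wrist_force: [0.7, 5.5, -0.9]
width: 0.15
grip_force: 59.6
```

Request:
step_arm --series '[0.004,0,0,0,0.008,0,0,0,0.0085,0,0,0,0.0085,0,0,0,0.0085,0,0,0]'

```text
time: 26.78
tool_pos: [0.6152, -0.029, 0.1994]
tcp_rot: [2.473, 1.937, -0.0]
wrist_force: [-0.5, 0.0, 0.4]
width: 0.151
grip_force: 59.7
```

Request:
step_arm --series '[-0.0034,0,0,0,-0.0034,0,0,0,-0.0034,0,0.002,0,-0.0034,0,0.0035,0,-0.0034,0,0.005,0,-0.0034,0,0.006,0,-0.0034,0,0.006,0,-0.0034,0,0.006,0]'

```text
time: 27.78
tool_pos: [0.6156, -0.0322, 0.196]
tcp_rot: [2.471, 1.936, 0.003]
wrist_force: [-0.6, -0.6, 7.9]
width: 0.151
grip_force: 61.1
```

Request:
step_arm --series '[0,0,0,0,0,0,0,0,0,0,0,0,0,0,0,0]'

```text
time: 28.28
tool_pos: [0.6155, -0.0322, 0.196]
tcp_rot: [2.471, 1.936, 0.003]
wrist_force: [-0.8, -1.0, 8.6]
width: 0.148
grip_force: 61.1
```

```bash
python3 -c "
from workcell import monitor,job
s=monitor.read_state();print(s['tool_pos'],s['wrist_force'],s['time']);print(job.finish_job())"
```

```text
[ 0.61551384 -0.03218697  0.19596909] [-0.77820155 -1.0102959   8.63624664] 28.275
the job is handed in; nothing more can be done
None
```

The job is handed in at 28.3 s: I ran the brush through two full strokes in the well and stood it back in its pot. By depth and force readings the cover is fully seated in the hinge, ring side towards the display, and the arm is still gripping it upright.

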